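Close and lock a loaded vial canister with its captive bayonet screw cap

ROBOT

A 6-joint arm with a two-finger parallel gripper is mounted at the origin on a cart in front of the work surface, level with it; the furniture and walls round the work are solid. World frame = base frame: x ahead of the robot, y to its left, z up, the work surface at z = 0. Lengths are in m, angles in degrees, forces in N, time in s.
With the tool pointing down it reaches from about 0.375 to 0.9 m from the base axis. Payload 3.1 kg.
Tool frame: the origin (TCP) lies at the very end of the fingers, on their centre line; the grasp point (between the pads) lies 19 mm behind it; z points along the fingers, y is the line along which they close (so a half turn about z gives the same grasp; the last joint's range is limited). The gripper opens to 87 mm and grips with 3 to 60 N. Pads are 19 mm wide; open, the fingers measure 117 mm over their backs; the gripper's body (75 mm by 190 mm) begins 51 mm behind the grasp point.
Start: joints at [-78.925, 30.224, 82.088, -0, 67.689, -10.227], TCP at [0.227, -0.582, 0.223] pointing down, gripper open.
Joint ranges: [-176.69, 176.69], [-43.24, 126.21], [12.49, 139.97], [-82, 262], [0, 151.66], [-163.58, 163.58]. Speed limits (degrees/s): [159.86, 159.86, 180, 180, 180, 180].

INTERFACE

Orientations are given as a 3x3 rotation matrix whose columns are the frame's x, y, z axes.
In Python, from rig import readout, viewer, ticket gives the robot as it stands.
- The arm moves only by the tool send_rows, never from a script. Its argument "moves" is a list of rows, each a list of 6 numbers: the shift along the tool's x, y, z in units of 250 mm (1.0 is 250 mm), then the turn, a rotation vector about the tool's x, y, z in units of 90 degrees (1.0 is 90 degrees). A call has 1 to 12 rows; each row is the pose to reach, as a shift and turn from the pose commanded when the call began, along the tool's axes at that moment; what a row does not reach only later rows make up. A row lasts 1/10 s, in which the tool goes at most 50 mm and 8.59 degrees, less where a joint would pass 70% of its speed; a pose out of reach is approached as far as the arm can. A call with a number of a shift or a turn outside -1 to 1 is refused whole. A call with a gripper value outside its range is refused whole. "grip" is the opening, from 0 (shut) to 1 (fully open), set as the call begins (left out, the last holds). The fingers move at their own pace and stop on an object; the grip force is fixed at half the most. Time passes only in rows, so rows that repeat a pose let the fingers close. It gives the time, the measured TCP pose, the force, the opening and the grip force at its end, in the units of the state.
- readout.read_state(): the state, without advancing time (a new reading comes with each control period).
- viewer.capture(name): name is "side" or "top"; returns (picture, depth): 420x560x3 uint8, red, green, blue; 420x560 float32, m along the optical axis (not along the pixel's ray), 0 where there is no reading.
- viewer.camera_info(name): a dict with "fx", "fy", "cx", "cy" (pixels), "R" (3x3) and "t" (3): a world point X has camera coordinates R X + t. Camera axes: x right, y down, z forward; pixel columns grow to the right and rows downward; lengths in m; the calibration is good to about 2 mm. A picture is of the moment at which its call begins. camera_info takes no time and is no camera call.
- ticket.hand_in(): hands the job in; it is judged then, once.
The state is a dict: "time_s": time; "joint_positions": joint angles; "qvel": joint speeds; "tau": joint torques, N m; "position": TCP position; "tcp_rot": TCP orientation; "force": force on the tool from outside, world axes, zero at the start; "moment": the same for the moment, N m; "opening": opening from 0.0 (shut) to 1.0 (fully open); "grasp_force": force on a finger pad.
Only numpy, scipy, OpenCV 4.12 (cv2) and the standard library are available. Lean on these libraries where they do the work, as an engineer would, in place of code of your own. Each camera call takes 0.05 s, during which the arm holds its last target. There are 200 camera calls.

TASK

The vials are packed, so close the canister: swing its hinged cap over onto the mouth, turn it back (counterclockwise) until it drops into its thread, then press it down against the gasket and screw it clockwise by the bar until it sits locked at its stop and stays down by itself. Leave the vial, the carton and the radio beside it where they are.

Things in the scene. Friction and masses are not known exactly. Their poses are not given: they have to be found in the camera images.
- canister: white canister, fixed by a 150 mm square black steel foot; body 112 mm across, neck 79 mm across, rim at z = 122 mm. Origin: centre of the foot's underside; z up along the neck; the lid hinge is on its +x side. Two bayonet ledges run round the neck (z = 110 to 116 mm, 92 degrees each) with wide gaps between; a gasket on the rim pushes the cap up (about 10 N on the cap squeezes it flat)
- lid_hinge (a point): hinge pin of the cap's ring, at the canister's (66, 0, 104) mm; y along the pin. The frame swings with the lid: the cap's axis lies 66 mm along its own -x, and z points out of the cap's outer face, parallel to the cap's axis
- bar_top (a point): middle of the top of the orange turning bar on the blue cap (103 mm across, 23 mm high). Its frame turns with the cap: x along the bar (78 mm long, 14 mm thick, 26 mm high above the cap's flat top), z out of the cap along its axis. With the cap down: on the canister's axis, z = 153 mm. A white dot at the bar's -x end points at the green shoulder mark when the dogs can pass, at the red when locked
- lid_ring (a joint): hinge of the cap's ring, rad: 0 = fully down (hard stop), about 0.07 = unlocked, lifted by the gasket, 0.15 to 0.4 = the cap's dogs stand on top of the ledges, 1.85 = open, leaning back; light friction, falls shut from about 0.8
- screw_cap (a joint): turn of the cap in its ring, rad, clockwise seen from outside (tightening) positive: 0 to 0.3 = the cap's two inner dogs face the gaps and can pass down; pressed down, it then turns under the ledges to the stop at 1.92 and springs up 2 mm into its locked seat at about 1.75. Locked, the bar is in line with the hinge strap (canister's x)
- near_vial: bystander: screw-cap sample vial standing upright, 36 mm across, 65 mm high; origin under its centre
- carton: bystander: small folding carton standing upright, 56 x 34 x 70 mm; origin under its centre
- radio: bystander: black two-way radio lying flat, 151 x 58 x 31 mm; origin under its centre

How it is judged (in metres and radians):
At the end, for the whole second after the job is handed in: The cap is locked on the canister: its ring is down (lid_ring under 0.05 rad) and the cap is turned into its locked seat (screw_cap over 1.75 rad of 1.92). The vial, carton and radio were never shifted by more than 30 mm or tipped (value of joint lid_ring below 0.05 rad and value of joint screw_cap above 1.75 rad); the robot touches nothing.
It fails at once if the vial beside the canister is shifted by more than 30 mm or tipped (distance of near_vial from where it was at the start of the episode above 0.03 m or angle between near_vial's own z axis and vertical above 0.5 rad).
It fails at once if the carton is shifted by more than 30 mm or tipped (distance of carton from where it was at the start of the episode above 0.03 m or angle between carton's own z axis and vertical above 0.5 rad).
It fails at once if the radio is shifted by more than 30 mm (distance of radio from where it was at the start of the episode above 0.03 m).
It also fails if it takes over 64 s, if anything falls off the work surface, if the arm or the gripper's body presses on something with over 40 N, if the wrist force passes 120 N, or if a joint passes its speed limit or range.

## Working session

There is one attempt and no reset: what is moved stays moved. The work goes in short steps, Python scripts to look and compute and a tool call to move; the robot and the scene stay as the last step left them, time stands still between calls to the robot, and variables do not carry over. Pictures are saved under pics/ and viewed, at most 10 in all, crops included, and the job is handed in when it is done.

Besides the shell and the picture viewer there is one more tool, called as name([rows], argument=value, ...), one row to a line, values as JSON. send_rows: Moves the arm, as the interface text tells. Shifts and turns lie within -1 to 1; 1 stands for 250 mm of shift or 90 degrees of turn. Its arguments: {"type":"object","properties":{"moves":{"type":"array"},"grip":{"type":"number"}},"required":["moves"]}

```bash
mkdir -p pics
python3 - <<'E'
from rig import readout, viewer
import cv2,numpy as np
s=readout.read_state();print({k:np.round(v,3).tolist() for k,v in s.items()})
for n in("side","top"):
    p,d=viewer.capture(n);np.savez(f"{n}0.npz",p=p,d=d)
    cv2.imwrite(f"pics/{n}0.png",p[...,::-1]);c=viewer.camera_info(n)
    print(n,c, 'cam pos',-c["R"].T@c["t"])
E
```

```text
{'time_s': 0.0, 'joint_positions': [-78.924, 30.278, 82.158, 0.0, 67.688, -10.227], 'qvel': [0.002, -0.003, 0.032, 0.035, 0.053, -0.034], 'tau': [0.0, -44.004, -17.659, 0.063, 0.058, -0.0], 'position': [0.227, -0.582, 0.222], 'tcp_rot': [[0.932, 0.363, -0.0], [0.363, -0.932, 0.002], [0.0, -0.002, -1.0]], 'force': [-0.125, 0.316, 0.119], 'moment': [0.026, 0.04, -0.019], 'grasp_force': 0.0, 'opening': 0.997}
side {'fx': 488.8414842863771, 'fy': 488.8414842863771, 'cx': 289.48774220095953, 'cy': 204.04322322754393, 'R': array([[-0.89217943, -0.45161613, -0.00766416],
       [-0.25002679,  0.50792353, -0.82431808],
       [ 0.37616815, -0.73352338, -0.56607505]]), 't': array([0.44587947, 0.25623593, 0.92099646])} cam pos [0.1154208  0.74679055 0.73599032]
top {'fx': 543.437014911044, 'fy': 543.437014911044, 'cx': 269.91102958226895, 'cy': 211.2562636487673, 'R': array([[-0.17085554, -0.98525835,  0.00862365],
       [-0.86618183,  0.14602319, -0.47791868],
       [ 0.46961411, -0.0891247 , -0.87836175]]), 't': array([0.02168023, 0.5444233 , 1.36107546])} cam pos [-0.16390649  0.06316765  1.45551973]
```

View pics/side0.png

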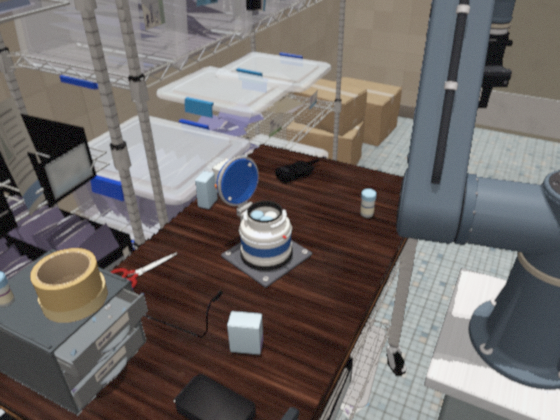

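View pics/top0.png

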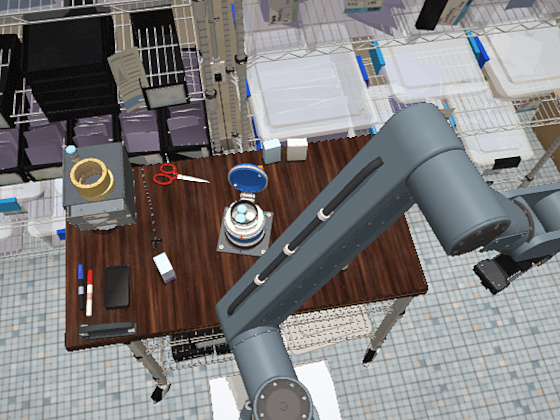

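The side view shows the canister at about (267,240) with its cap open behind it at (239,181), the vial at (368,203), a carton at (246,332), and dark objects at (297,170) and (215,405). The top view shows the canister at (245,222) and the cap at (248,178).

```bash
cat > h.py <<'E'
import numpy as np,cv2
from rig import viewer,readout
def cloud(n,d):
    c=viewer.camera_info(n);v,u=np.mgrid[:d.shape[0],:d.shape[1]]
    P=np.stack([(u-c["cx"])/c["fx"]*d,(v-c["cy"])/c["fy"]*d,d],-1)
    W=(P-c["t"])@c["R"]; W[d==0]=np.nan; return W
def proj(n,X):
    c=viewer.camera_info(n);q=c["R"]@np.array(X)+c["t"];return c["fx"]*q[0]/q[2]+c["cx"],c["fy"]*q[1]/q[2]+c["cy"]
def circ(P):
    A=np.c_[2*P[:,:2],np.ones(len(P))];s=np.linalg.lstsq(A,(P[:,:2]**2).sum(1),rcond=None)[0]
    return s[:2],np.sqrt(s[2]+s[0]**2+s[1]**2)
E
python3 - <<'E'
from h import *
for n in("side","top"):
    z=np.load(n+"0.npz");p,d=z["p"],z["d"];W=cloud(n,d)
    hsv=cv2.cvtColor(p,cv2.COLOR_RGB2HSV)
    box=(W[...,2]>.06)&(W[...,2]<.35)&(W[...,0]>.35)&(W[...,0]<.85)&(np.abs(W[...,1])<.2)
    blue=box&(hsv[...,0]>95)&(hsv[...,0]<125)&(hsv[...,1]>120)&(W[...,2]>.13)
    k,l,st,_=cv2.connectedComponentsWithStats(blue.astype(np.uint8));i=1+np.argmax(st[1:,4]);B=W[l==i]
    m=np.median(B,0);_,s,V=np.linalg.svd(B-m,full_matrices=False);print(n,"lid",st[i],m.round(3),"normal",V[2].round(3),s.round(3),B.min(0).round(3),B.max(0).round(3))
    R=W[box&(abs(W[...,2]-.122)<.006)&(np.hypot(W[...,0]-m[0],W[...,1]-m[1])<.2)]
    R=R[(R[:,0]<m[0]-.03)];print("rim",len(R),circ(R),R.mean(0))
    bd=box&(W[...,2]<.1)&(W[...,0]<m[0]-.03)&(W[...,2]>.03);bb=W[bd];print("body",len(bb),circ(bb))
    # foot
    F=W[(W[...,2]>.003)&(W[...,2]<.02)&(hsv[...,1]<90)&(np.hypot(W[...,0]-m[0]+.12,W[...,1]-m[1])<.14)]
    print("foot",len(F),np.median(F[:,2]),cv2.minAreaRect((F[:,:2]*1000).astype(np.float32)))
    # things on table
    T=(W[...,2]>.012)&(W[...,2]<.09)&(W[...,0]>.2)&(W[...,0]<.8)&(np.abs(W[...,1])<.6)
    k,l,st,_=cv2.connectedComponentsWithStats(T.astype(np.uint8))
    for i in range(1,k):
        if st[i,4]>60:
            Q=W[l==i];print(st[i].tolist(),np.median(Q,0).round(3),Q.min(0).round(3),Q.max(0).round(3))
a=cv2.resize(np.load("side0.npz")["p"][140:290,190:330],None,fx=4,fy=4,interpolation=2)
cv2.imwrite("pics/s1.png",a[...,::-1])
E
```

```text
side lid [ 221  159   37   42 1016] [ 0.642 -0.032  0.166] normal [ 0.961 -0.277 -0.005] [0.874 0.699 0.243] [ 0.612 -0.07   0.13 ] [0.657 0.033 0.22 ]
rim 423 (array([0.55621145, 0.00624288]), np.float64(0.03600916350763535)) [0.55550588 0.00746859 0.12186735]
body 1063 (array([0.55467871, 0.00888827]), np.float64(0.049073285189166975))
foot 1370 0.007483329279053796 ((556.3580322265625, 5.516387939453125), (151.6153564453125, 153.13494873046875), 72.70746612548828)
[275, 159, 45, 22, 521] [ 0.651 -0.333  0.027] [ 0.614 -0.436  0.012] [ 0.704 -0.283  0.034]
[201, 173, 16, 33, 357] [ 0.79  -0.108  0.053] [ 0.783 -0.145  0.013] [ 0.8   -0.089  0.085]
[361, 190, 15, 24, 304] [ 0.403 -0.245  0.048] [ 0.389 -0.27   0.012] [ 0.425 -0.235  0.067]
[240, 224, 53, 46, 1528] [0.529 0.05  0.05 ] [ 0.497 -0.036  0.012] [0.612 0.066 0.09 ]
[228, 312, 35, 39, 1168] [0.46  0.256 0.059] [0.433 0.221 0.012] [0.496 0.273 0.072]
[0, 319, 145, 92, 3448] [0.643 0.478 0.04 ] [0.625 0.322 0.012] [0.8   0.494 0.09 ]
[174, 374, 82, 46, 2469] [0.449 0.382 0.022] [0.379 0.347 0.012] [0.508 0.418 0.026]
[281, 4
[... 619 characters left out ...]
 [ 0.8   -0.168  0.089]
[264, 144, 17, 19, 244] [ 0.79  -0.119  0.057] [ 0.782 -0.147  0.012] [ 0.8   -0.096  0.09 ]
[75, 165, 60, 65, 627] [0.642 0.348 0.034] [0.626 0.318 0.012] [0.799 0.489 0.09 ]
[223, 216, 44, 33, 568] [0.511 0.007 0.05 ] [ 0.494 -0.062  0.012] [0.59  0.062 0.09 ]
[153, 253, 22, 29, 341] [0.454 0.24  0.067] [0.434 0.218 0.012] [0.496 0.268 0.076]
[78, 265, 6, 34, 86] [0.478 0.482 0.015] [0.424 0.474 0.012] [0.524 0.488 0.022]
[103, 264, 27, 45, 1059] [0.44  0.381 0.022] [0.379 0.345 0.012] [0.509 0.419 0.032]
[86, 275, 6, 40, 89] [0.433 0.459 0.014] [0.373 0.453 0.012] [0.488 0.467 0.02 ]
[78, 322, 56, 16, 472] [0.318 0.414 0.042] [0.308 0.338 0.012] [0.34  0.484 0.055]
```

View pics/s1.png

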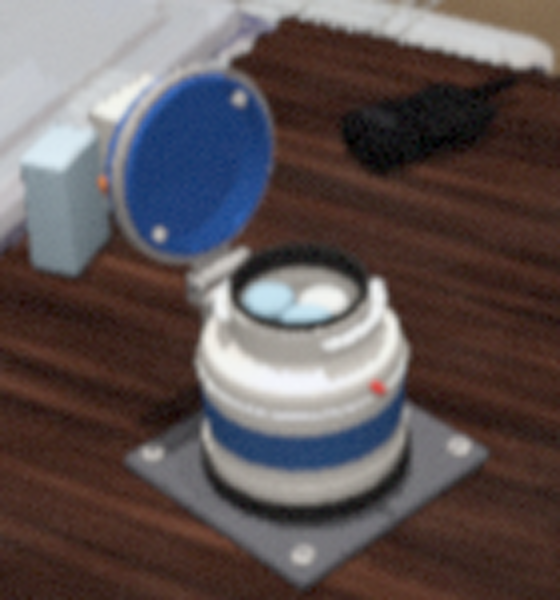

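The crop shows the foot's corners at (125,460), (303,585) and (488,452), the cap open with its hinge at the upper left, and a red mark at (378,387). The canister centre is about (0.556, 0.005) and its +x points about -17°. The foot's edges and the lid normal agree on both. The next step is to go round behind the lid.

Run:
```python
from h import *
for n in("side","top"):
    W=cloud(n,np.load(n+"0.npz")["d"])
    b=W[(W[...,2]>.16)&(W[...,2]<.6)&(W[...,0]>.5)&(W[...,0]<1.05)&(abs(W[...,1])<.35)]
    for x in np.arange(.5,1.05,.05):
        q=b[(b[:,0]>=x)&(b[:,0]<x+.05)]
        if len(q)>5: print(n,x.round(2),len(q),q.min(0).round(2),q.max(0).round(2))
```

```text
side 0.6 690 [ 0.61 -0.07  0.16] [0.65 0.33 0.22]
side 0.65 268 [ 0.65 -0.03  0.16] [0.7  0.35 0.22]
side 0.7 8 [0.7  0.33 0.16] [0.71 0.33 0.16]
side 0.8 15 [0.81 0.33 0.16] [0.82 0.33 0.16]
side 0.85 2360 [ 0.89 -0.06  0.16] [0.9  0.07 0.54]
side 0.9 13828 [ 0.9  -0.35  0.16] [0.95 0.35 0.56]
side 0.95 1939 [ 0.95 -0.34  0.18] [1.   0.32 0.54]
side 1.0 1450 [ 1.   -0.08  0.17] [1.05 0.27 0.53]
top 0.6 359 [ 0.61 -0.08  0.16] [0.65 0.35 0.23]
top 0.65 201 [ 0.65 -0.07  0.16] [0.7  0.35 0.23]
top 0.7 51 [0.7  0.32 0.16] [0.75 0.35 0.18]
top 0.75 50 [0.75 0.32 0.16] [0.8  0.35 0.17]
top 0.8 23 [0.8  0.32 0.16] [0.83 0.35 0.16]
top 0.85 1397 [ 0.88 -0.06  0.16] [0.9  0.06 0.57]
top 0.9 10539 [ 0.9  -0.35  0.16] [0.95 0.35 0.57]
top 0.95 780 [ 0.95 -0.26  0.17] [1.   0.35 0.55]
top 1.0 720 [ 1.   -0.08  0.17] [1.05 0.35 0.46]
```

send_rows([
  [0, 0, -0.2, 0, 0, 0],
  [0.1, -0.05, -0.32, 0, 0, 0],
  [0.88, -0.42, -0.32, 0, 0, 0],
  [0.88, -0.42, -0.32, 0, 0, 0],
  [0.88, -0.42, -0.32, 0, 0, 0],
  [0.88, -0.42, -0.32, 0, 0, 0],
  [0.88, -0.42, -0.32, 0, 0, 0],
], grip=0)

```text
time_s: 0.8
position: [0.3962, -0.4002, 0.3023]
tcp_rot: [[0.93, 0.367, 0.0], [0.367, -0.93, 0.003], [0.001, -0.003, -1.0]]
force: [-0.7, -0.1, 0.3]
opening: 0.448
grasp_force: 0.0
```

send_rows([
  [0.88, -0.42, 0, 0, 0, 0],
  [0.88, -0.42, 0, 0, 0, 0],
  [0.88, -0.42, 0, 0, 0, 0],
  [0.88, -0.42, 0, 0, 0, 0],
  [0.88, -0.42, 0, 0, 0, 0],
  [0.88, -0.42, 0, 0, 0, 0],
])

```text
time_s: 1.4
position: [0.5636, -0.2228, 0.302]
tcp_rot: [[0.929, 0.369, 0.001], [0.369, -0.929, 0.002], [0.002, -0.001, -1.0]]
force: [-1.1, -0.3, 1.0]
opening: 0.011
grasp_force: 0.0
```

send_rows([
  [0.88, -0.42, 0, 0, 0, 0.426],
  [0.88, -0.42, 0, 0, 0, 0.426],
  [0.88, -0.42, 0, 0, 0, 0.426],
  [0.88, -0.42, 0, 0, 0, 0.426],
  [0.88, -0.42, 0, 0, 0, 0.426],
  [0.88, -0.42, 0, 0, 0, 0.426],
])

```text
time_s: 2.0
position: [0.7302, -0.0449, 0.3008]
tcp_rot: [[0.957, -0.289, 0.001], [-0.289, -0.957, 0.002], [0.0, -0.002, -1.0]]
force: [-0.6, -0.2, 0.8]
opening: 0.003
grasp_force: 0.0
```

send_rows([
  [0, 0, 0.2, 0, 0, 0],
  [0, 0, 0.42, 0, 0, 0],
  [-0.05, 0, 0.42, 0, 0, 0],
  [-0.12, 0, 0.42, 0, 0, 0],
  [-0.18, 0, 0.42, 0, 0, 0],
  [-0.24, 0, 0.42, 0, 0, 0],
  [-0.3, 0, 0.42, 0, 0, 0],
  [-0.36, 0, 0.42, 0, 0, 0],
  [-0.42, 0, 0.42, 0, 0, 0],
  [-0.48, 0, 0.42, 0, 0, 0],
])

```text
time_s: 3.0
position: [0.612, -0.0159, 0.1976]
tcp_rot: [[0.956, -0.294, 0.0], [-0.294, -0.956, -0.001], [0.001, 0.001, -1.0]]
force: [0.7, -0.8, -0.8]
opening: 0.003
grasp_force: 0.3
```

```bash
cat > snap.py <<'E'
import sys
from h import *
k=sys.argv[1];o=[]
for n in("side","top"):
    p,d=viewer.capture(n);np.savez(f"{n}{k}.npz",p=p,d=d)
    u,v=map(int,proj(n,[.58,0,.15]));o.append(cv2.resize(p[v-75:v+75,u-50:u+50],None,fx=4,fy=4,interpolation=2))
cv2.imwrite(f"pics/b{k}.png",np.hstack(o)[...,::-1])
E
python3 snap.py 1
```

```text
(no output)
```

View pics/b1.png

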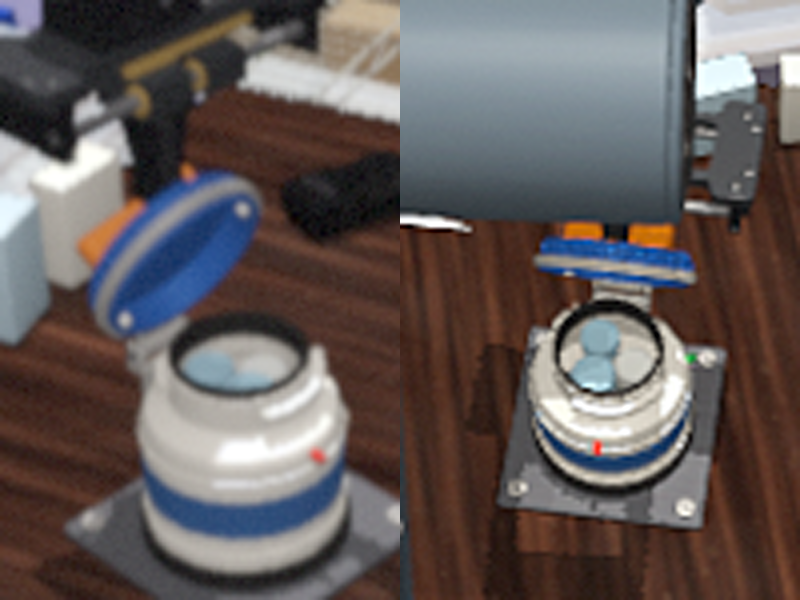

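The cap follows the fingers and stands at about 65°, with the bar crosswise (orange at both sides). I keep pushing.

send_rows([
  [-0.06, 0, 0, 0, 0, 0],
  [-0.12, 0, 0, 0, 0, 0],
  [-0.18, 0, 0, 0, 0, 0],
  [-0.24, 0, 0, 0, 0, 0],
  [-0.3, 0, 0, 0, 0, 0],
  [-0.36, 0, 0, 0, 0, 0],
  [-0.36, 0, 0, 0, 0, 0],
  [-0.36, 0, -0.3, 0, 0, 0],
  [-0.36, 0, -0.6, 0, 0, 0],
  [-0.36, 0, -0.6, 0, 0, 0],
])

```text
time_s: 4.1
position: [0.5277, 0.0114, 0.3494]
tcp_rot: [[0.956, -0.294, 0.0], [-0.294, -0.956, -0.001], [0.001, 0.0, -1.0]]
force: [1.1, -0.6, 0.7]
opening: 0.008
grasp_force: 0.0
```

```bash
python3 snap.py 2
```

```text
(no output)
```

View pics/b2.png

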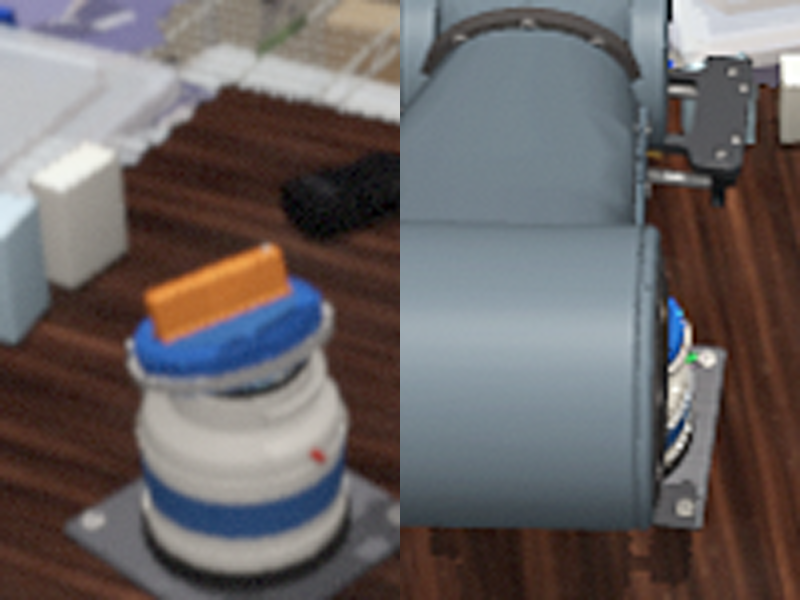

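The cap rests tilted on the ledges; the bar is orange from (150,310) to (280,265), with the white dot at its far end (265,247). Now I measure the bar's direction and tilt.

```bash
cat > bar.py <<'E'
import sys
from h import *
def bar(k):
    n="side";z=np.load(f"{n}{k}.npz");p,W=z["p"],cloud(n,z["d"]);hsv=cv2.cvtColor(p,cv2.COLOR_RGB2HSV)
    m=(hsv[...,0]>5)&(hsv[...,0]<22)&(hsv[...,1]>150)&(np.hypot(W[...,0]-.56,W[...,1])<.1)&(W[...,2]>.12)
    m=cv2.erode(m.astype(np.uint8),np.ones((2,2)))>0
    B=W[m];c=B.mean(0);_,s,V=np.linalg.svd(B-c,full_matrices=False);a=V[0]*np.sign(-V[0][1])
    t=(B-c)@a;print("n",len(B),"c",c.round(3),"axis",a.round(3),"az",np.degrees(np.arctan2(a[1],a[0])).round(1),"normal",V[2].round(3),"len",np.ptp(t).round(3),"ends",(c+a*t.min()).round(3),(c+a*t.max()).round(3),"z",B[:,2].min().round(3),B[:,2].max().round(3))
    bl=(hsv[...,0]>100)&(hsv[...,0]<120)&(hsv[...,1]>120)&(np.hypot(W[...,0]-.56,W[...,1])<.1)&(W[...,2]>.125)
    Q=W[bl];d=(Q[:,:2]-[.556,.005])@[.956,-.292]
    for r in(-.045,-.03,-.015):
        q=Q[abs(d-r)<.008]
        if len(q)>3: print("cap r",r,len(q),np.percentile(q[:,2],[10,50,90]).round(3))
bar(sys.argv[1])
E
python3 bar.py 2
```

```text
n 337 c [0.568 0.005 0.162] axis [-0.566 -0.821  0.081] az -124.6 normal [-0.756  0.555  0.346] len 0.075 ends [0.589 0.036 0.159] [ 0.546 -0.026  0.165] z 0.148 0.174
cap r -0.045 50 [0.152 0.156 0.471]
cap r -0.03 182 [0.151 0.158 0.161]
cap r -0.015 159 [0.148 0.154 0.157]
```

send_rows([
  [0.2, -0.06, 0, 0, 0, 0],
  [0.374, -0.12, 0.2, 0, 0, 0],
  [0.374, -0.12, 0.4, 0, 0, 0],
  [0.374, -0.12, 0.6, 0, 0, 0],
  [0.374, -0.12, 0.8, 0, 0, 0],
  [0.374, -0.12, 0.8, 0, 0, 0],
  [0.33, -0.12, 0.8, 0, 0, 0],
  [0.3, -0.12, 0.8, 0, 0, 0],
  [0.27, -0.12, 0.8, 0, 0, 0],
  [0.25, -0.12, 0.8, 0, 0, 0],
  [0.23, -0.12, 0.8, 0, 0, 0],
  [0.21, -0.12, 0.8, 0, 0, 0],
])

```text
time_s: 5.4
position: [0.5883, 0.0258, 0.1503]
tcp_rot: [[0.956, -0.293, 0.008], [-0.293, -0.956, -0.001], [0.008, -0.002, -1.0]]
force: [-0.6, 0.4, 0.4]
opening: 0.007
grasp_force: 0.0
```

```bash
python3 snap.py 3; python3 bar.py 3
```

```text
n 297 c [0.558 0.011 0.151] axis [-0.306 -0.952 -0.015] az -107.8 normal [-0.914  0.289  0.284] len 0.076 ends [0.568 0.043 0.151] [ 0.545 -0.03   0.15 ] z 0.137 0.16
cap r -0.045 99 [0.133 0.135 0.138]
cap r -0.03 180 [0.132 0.136 0.137]
cap r -0.015 193 [0.131 0.134 0.136]
```

View pics/b3.png

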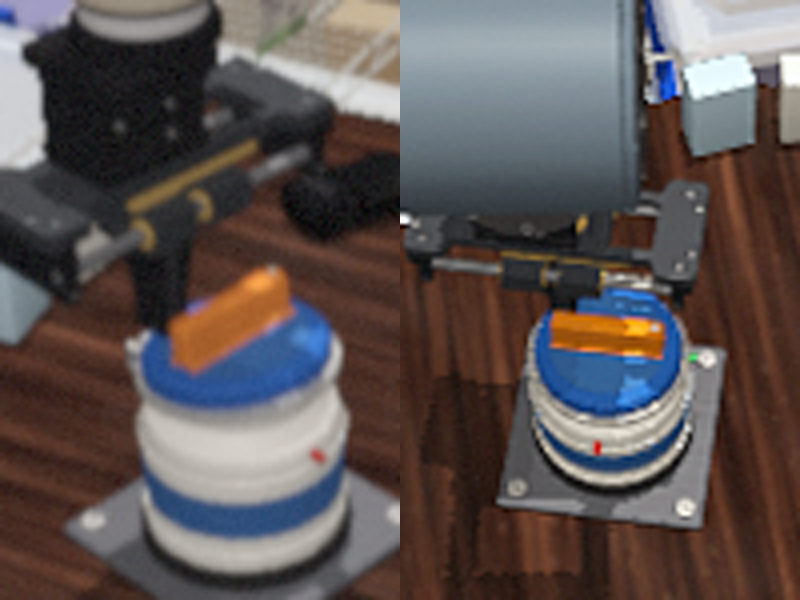

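The cap has dropped: lid angle about 0.07 and screw about 0.19, with the bar's dot at (655,327) pointing at the green mark at (690,357). Next I lift, turn the tool to the bar and straddle it.

send_rows([
  [0.02, 0, -0.15, 0, 0, 0],
  [0, 0, -0.3, 0, 0, 0],
  [-0.1, 0.12, -0.3, 0, 0, -0.99],
  [-0.1, 0.12, -0.3, 0, 0, -0.99],
  [-0.1, 0.12, -0.3, 0, 0, -0.99],
  [-0.1, 0.12, -0.3, 0, 0, -0.99],
  [-0.1, 0.12, -0.3, 0, 0, -0.99],
  [-0.1, 0.12, -0.3, 0, 0, -0.99],
  [-0.1, 0.12, -0.3, 0, 0, -0.99],
  [-0.1, 0.12, -0.3, 0, 0, -0.99],
  [-0.1, 0.12, -0.3, 0, 0, -0.99],
  [-0.1, 0.12, -0.3, 0, 0, -0.99],
], grip=0.35)

```text
time_s: 6.7
position: [0.5524, 0.0045, 0.2236]
tcp_rot: [[0.354, 0.935, 0.0], [0.935, -0.354, -0.0], [-0.0, 0.0, -1.0]]
force: [0.5, 0.0, -0.5]
opening: 0.346
grasp_force: 0.0
```

send_rows([
  [0, 0, 0, 0, 0, -0.1],
  [0, 0, 0, 0, 0, -0.1],
])

```text
time_s: 6.9
position: [0.5525, 0.0045, 0.2235]
tcp_rot: [[0.209, 0.978, 0.0], [0.978, -0.209, -0.0], [-0.0, 0.0, -1.0]]
force: [0.6, 0.6, -0.2]
opening: 0.349
grasp_force: 0.0
```

send_rows([
  [0, 0.012, 0.1, 0, 0, 0.065],
  [0, 0.012, 0.2, 0, 0, 0.065],
  [0, 0.012, 0.28, 0, 0, 0.065],
  [0, 0.012, 0.33, 0, 0, 0.065],
  [0, 0.012, 0.36, 0, 0, 0.065],
  [0, 0.012, 0.375, 0, 0, 0.065],
  [0, 0.012, 0.375, 0, 0, 0.065],
])

```text
time_s: 7.6
position: [0.5546, 0.0041, 0.1293]
tcp_rot: [[0.309, 0.951, -0.003], [0.951, -0.309, 0.0], [-0.001, -0.003, -1.0]]
force: [-3.6, -0.1, 4.8]
opening: 0.349
grasp_force: 2.4
```

send_rows([
  [0, 0, 0.008, 0, 0, 0],
  [0, 0, 0.014, 0, 0, 0],
  [0, 0, 0.014, 0, 0, 0],
  [0, 0, 0.014, 0, 0, 0],
  [0, 0, 0.014, 0, 0, 0],
  [0, 0, 0.014, 0, 0, 0],
], grip=0)

```text
time_s: 8.2
position: [0.5578, 0.0035, 0.1275]
tcp_rot: [[0.309, 0.951, 0.005], [0.951, -0.309, -0.001], [0.001, 0.005, -1.0]]
force: [-0.7, 0.4, 5.8]
opening: 0.161
grasp_force: 34.5
```

send_rows([
  [0, 0, 0.012, 0, 0, 0],
  [0, 0, 0.024, 0, 0, 0],
  [0, 0, 0.024, 0, 0, 0],
])

```text
time_s: 8.5
position: [0.5579, 0.0036, 0.1267]
tcp_rot: [[0.308, 0.951, 0.006], [0.951, -0.308, -0.002], [0.0, 0.006, -1.0]]
force: [-9.3, 1.2, 39.6]
opening: 0.155
grasp_force: 41.9
```

send_rows([
  [0, 0, -0.01, 0, 0, 0.03],
  [0, 0, -0.01, 0, 0, 0.08],
  [0, 0, -0.01, 0, 0, 0.14],
  [0, 0, -0.01, 0, 0, 0.2],
  [0, 0, -0.01, 0, 0, 0.26],
  [0, 0, -0.01, 0, 0, 0.32],
  [0, 0, -0.01, 0, 0, 0.38],
  [0, 0, -0.01, 0, 0, 0.38],
])

```text
time_s: 9.3
position: [0.5587, 0.003, 0.127]
tcp_rot: [[0.791, 0.612, 0.008], [0.612, -0.791, -0.002], [0.005, 0.006, -1.0]]
force: [-4.5, -0.6, 24.2]
opening: 0.159
grasp_force: 39.4
```

send_rows([
  [0, 0, 0, 0, 0, 0.06],
  [0, 0, 0, 0, 0, 0.12],
  [0, 0, 0, 0, 0, 0.18],
  [0, 0, 0, 0, 0, 0.24],
  [0, 0, 0, 0, 0, 0.3],
  [0, 0, 0, 0, 0, 0.36],
  [0, 0, 0, 0, 0, 0.42],
  [0, 0, 0, 0, 0, 0.48],
  [0, 0, 0, 0, 0, 0.54],
  [0, 0, 0, 0, 0, 0.6],
  [0, 0, 0, 0, 0, 0.6],
])

```text
time_s: 10.4
position: [0.559, 0.0015, 0.1271]
tcp_rot: [[0.96, -0.279, 0.008], [-0.279, -0.96, -0.005], [0.009, 0.002, -1.0]]
force: [-5.3, -4.3, 22.2]
opening: 0.159
grasp_force: 39.4
```

```bash
python3 -c "
from rig import readout;s=readout.read_state();print(s['force'],s['moment'],s['joint_positions'])"; python3 snap.py 4
```

```text
[-5.26877367 -4.27579175 22.24269313] [-0.78086654  1.01212005 -0.20967935] [-11.19971076  32.52100298  97.04928813  -0.23923651  49.91843488
  95.177109  ]
```

View pics/b4.png

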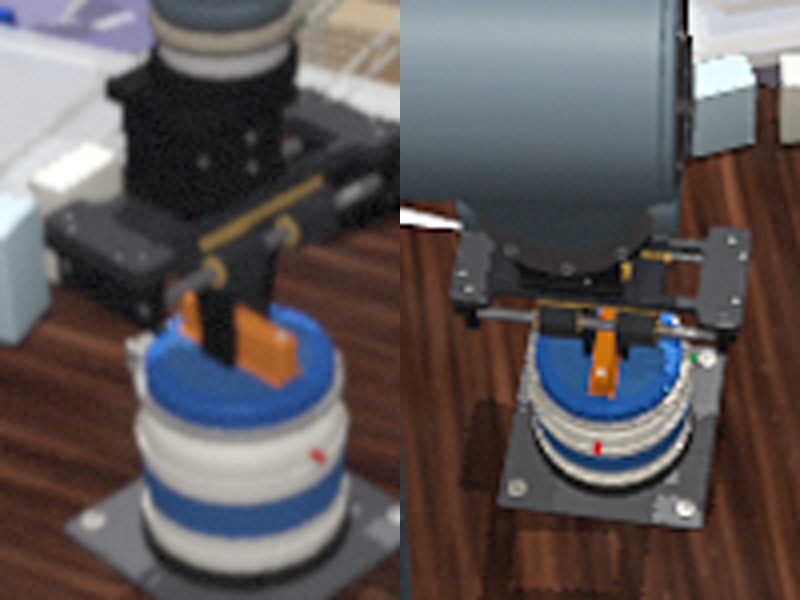

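The cap is flat, and the bar's dot end at (600,375) is about in line with the red mark at (597,447). I turn on to the stop.

send_rows([
  [0, 0, 0, 0, 0, 0.03],
  [0, 0, 0, 0, 0, 0.06],
  [0, 0, 0, 0, 0, 0.09],
  [0, 0, 0, 0, 0, 0.11],
  [0, 0, 0, 0, 0, 0.11],
])

```text
time_s: 11.0
position: [0.5593, 0.0014, 0.1271]
tcp_rot: [[0.901, -0.434, 0.009], [-0.434, -0.901, -0.006], [0.011, 0.002, -1.0]]
force: [-2.9, -4.4, 22.3]
opening: 0.177
grasp_force: 45.2
```

```bash
python3 -c "
from rig import readout;s=readout.read_state();print(s['force'],s['moment'],s['joint_positions'])"
```

```text
[-2.87242748 -4.39240083 22.27730611] [-0.60730292  0.76781749  1.06445784] [-11.15762514  32.52200742  97.03553774  -0.34023601  49.88212304
 104.79717399]
```

send_rows([
  [0, 0, -0.006, 0, 0, 0],
  [0, 0, -0.012, 0, 0, 0],
  [0, 0, -0.016, 0, 0, 0],
  [0, 0, -0.02, 0, 0, 0],
  [0, 0, -0.02, 0, 0, 0],
])

```text
time_s: 11.5
position: [0.5595, 0.0013, 0.1286]
tcp_rot: [[0.9, -0.435, 0.008], [-0.435, -0.9, -0.006], [0.01, 0.002, -1.0]]
force: [3.3, -5.7, -0.5]
opening: 0.177
grasp_force: 40.4
```

Risen by about 1.5 mm, with no vertical force left. I open the fingers and lift.

send_rows([
  [0, 0, 0, 0, 0, 0],
  [0, 0, 0, 0, 0, 0],
  [0, 0, 0, 0, 0, 0],
  [0, 0, -0.1, 0, 0, 0],
  [0, 0, -0.3, 0, 0, 0],
  [0, 0, -0.5, 0, 0, 0],
  [0, 0, -0.7, 0, 0, 0],
  [-0.2, -0.5, -0.8, 0, 0, 0],
  [-0.3, -0.8, -0.8, 0, 0, 0],
  [-0.4, -1, -0.8, 0, 0, 0],
  [-0.4, -1, -0.8, 0, 0, 0],
  [-0.4, -1, -0.8, 0, 0, 0],
], grip=0.5)

```text
time_s: 12.7
position: [0.5734, 0.2537, 0.3257]
tcp_rot: [[0.898, -0.44, -0.001], [-0.44, -0.898, -0.0], [-0.001, 0.001, -1.0]]
force: [1.9, -0.8, -0.3]
opening: 0.501
grasp_force: 0.0
```

```bash
python3 snap.py 5; python3 bar.py 5
```

```text
n 256 c [0.554 0.011 0.146] axis [ 0.955 -0.294  0.041] az -17.1 normal [-0.286 -0.949 -0.135] len 0.075 ends [0.52  0.022 0.145] [ 0.592 -0.     0.148] z 0.132 0.156
cap r -0.045 114 [0.126 0.129 0.131]
cap r -0.03 125 [0.126 0.129 0.131]
cap r -0.015 125 [0.127 0.129 0.13 ]
```

View pics/b5.png

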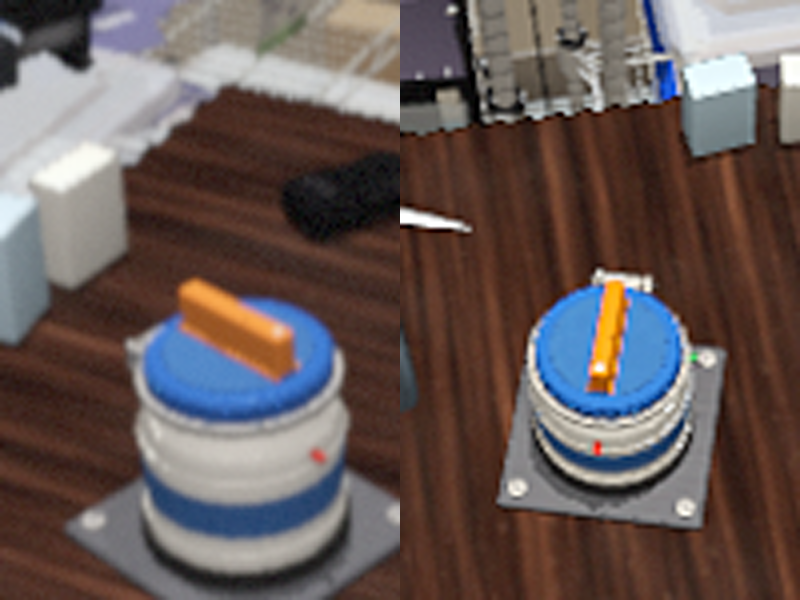

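The bar, with its dot at (600,370), is in line with the strap, and the cap's top is at 0.129 m, so it sits about 2 mm up in its seat. The turn may still be close to the threshold, so I nudge the bar clockwise with closed fingers for margin.

send_rows([
  [0.2, 0.2, 0, 0, 0, 0],
  [0.3, 0.4, 0, 0, 0, 0],
  [0.46, 0.6, 0, 0, 0, 0],
  [0.46, 0.72, 0.1, 0, 0, 0],
  [0.46, 0.72, 0.3, 0, 0, 0],
  [0.46, 0.72, 0.5, 0, 0, 0],
  [0.46, 0.72, 0.65, 0, 0, 0],
  [0.46, 0.72, 0.75, 0, 0, 0],
  [0.46, 0.75, 0.75, 0, 0, 0],
  [0.46, 0.78, 0.75, 0, 0, 0],
  [0.46, 0.8, 0.75, 0, 0, 0],
], grip=0)

```text
time_s: 13.9
position: [0.591, 0.0204, 0.14]
tcp_rot: [[0.898, -0.44, 0.003], [-0.44, -0.898, -0.001], [0.003, -0.001, -1.0]]
force: [-0.1, 0.2, 0.0]
opening: 0.003
grasp_force: 0.0
```

send_rows([
  [0, 0.02, 0, 0, 0, 0],
  [0, 0.03, 0, 0, 0, 0],
  [0, 0.04, 0, 0, 0, 0],
  [0, 0.04, 0, 0, 0, 0],
])

```text
time_s: 14.3
position: [0.5858, 0.0123, 0.1385]
tcp_rot: [[0.898, -0.439, 0.001], [-0.439, -0.898, -0.0], [0.001, -0.0, -1.0]]
force: [0.4, 0.1, 0.2]
opening: 0.008
grasp_force: 0.0
```

```bash
python3 snap.py 6; python3 bar.py 6; python3 -c "
from rig import readout;s=readout.read_state();print(s['force'],s['moment'],s['opening'])"
```

```text
n 214 c [0.547 0.013 0.146] axis [ 0.958 -0.282  0.054] az -16.4 normal [0.275 0.956 0.106] len 0.064 ends [0.52  0.021 0.144] [0.582 0.003 0.148] z 0.131 0.158
cap r -0.045 104 [0.126 0.129 0.13 ]
cap r -0.03 119 [0.127 0.129 0.131]
cap r -0.015 127 [0.127 0.129 0.13 ]
[ 1.02700131  0.85731068 -0.54948033] [0.02404745 0.01463983 0.04644376] 0.0033345248085845883
```

View pics/b6.png

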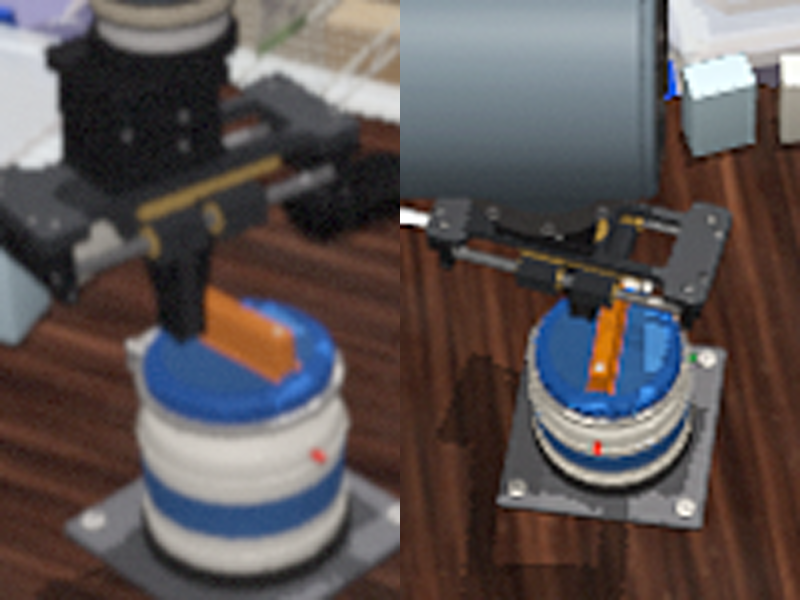

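The fingers at (180,310) are not yet on the bar: no force, and the bar has not moved. I go on in small steps.

send_rows([
  [0, 0.01, 0, 0, 0, 0],
  [0, 0.02, 0, 0, 0, 0],
  [0, 0.02, 0, 0, 0, 0],
])

```text
time_s: 14.7
position: [0.5851, 0.0111, 0.1382]
tcp_rot: [[0.898, -0.44, 0.004], [-0.44, -0.898, 0.006], [0.001, -0.007, -1.0]]
force: [4.1, 8.7, -1.0]
opening: 0.006
grasp_force: 5.0
```

send_rows([
  [0, 0.006, 0, 0, 0, 0],
  [0, 0.012, 0, 0, 0, 0],
  [0, 0.012, 0, 0, 0, 0],
])

```text
time_s: 15.0
position: [0.585, 0.0107, 0.1383]
tcp_rot: [[0.897, -0.441, 0.007], [-0.441, -0.897, 0.009], [0.002, -0.011, -1.0]]
force: [6.6, 15.5, -1.7]
opening: 0.005
grasp_force: 8.4
```

send_rows([
  [0, 0.006, 0, 0, 0, 0],
  [0, 0.012, 0, 0, 0, 0],
  [0, 0.016, 0, 0, 0, 0],
  [0, 0.016, 0, 0, 0, 0],
])

```text
time_s: 15.4
position: [0.5848, 0.0103, 0.1384]
tcp_rot: [[0.897, -0.442, 0.011], [-0.442, -0.897, 0.015], [0.003, -0.018, -1.0]]
force: [10.7, 25.1, -3.5]
opening: 0.004
grasp_force: 13.3
```

```bash
python3 snap.py 7; python3 bar.py 7
```

```text
n 208 c [0.546 0.014 0.146] axis [ 0.959 -0.278  0.047] az -16.2 normal [-0.271 -0.954 -0.126] len 0.059 ends [0.521 0.021 0.144] [0.577 0.005 0.147] z 0.132 0.156
cap r -0.045 105 [0.126 0.129 0.13 ]
cap r -0.03 122 [0.127 0.129 0.131]
cap r -0.015 126 [0.127 0.129 0.13 ]
```

With 27 N on the bar's end the cap does not turn any further, so it is seated against its stop. I back away and hand in.

send_rows([
  [0, -0.05, 0, 0, 0, 0],
  [0, -0.1, 0, 0, 0, 0],
  [0, -0.1, -0.2, 0, 0, 0],
  [0, -0.1, -0.4, 0, 0, 0],
  [0, -0.3, -0.6, 0, 0, 0],
  [0, -0.5, -0.6, 0, 0, 0],
  [0, -0.7, -0.6, 0, 0, 0],
  [0, -0.7, -0.6, 0, 0, 0],
  [0, -0.7, -0.6, 0, 0, 0],
])

```text
time_s: 16.4
position: [0.6575, 0.1609, 0.2873]
tcp_rot: [[0.9, -0.436, -0.0], [-0.436, -0.9, -0.001], [-0.0, 0.001, -1.0]]
force: [-0.7, -1.0, -0.7]
opening: 0.003
grasp_force: 0.0
```

```bash
python3 snap.py 8; python3 bar.py 8
python3 - <<'E'
from h import *
for k in "58":
    p=np.load(f"top{k}.npz")["p"];W=cloud("top",np.load(f"top{k}.npz")["d"]);h=cv2.cvtColor(p,cv2.COLOR_RGB2HSV)
    near=np.hypot(W[...,0]-.556,W[...,1]-.005)<.075
    o=near&(h[...,0]>5)&(h[...,0]<22)&(h[...,1]>150)&(W[...,2]>.148)
    B=W[o];c=B.mean(0);V=np.linalg.svd((B-c)[:,:2],full_matrices=False)[2][0]
    r=near&((h[...,0]<5)|(h[...,0]>174))&(h[...,1]>150);R=W[r].mean(0)
    print(k,len(B),c.round(4),"bar az",np.degrees(np.arctan(V[1]/V[0])).round(1),"red",r.sum(),R.round(3),"az from centre",np.degrees(np.arctan2(.0045-R[1],.556-R[0])).round(1))
E
```

```text
n 248 c [0.554 0.011 0.146] axis [ 0.954 -0.295  0.057] az -17.2 normal [0.283 0.947 0.153] len 0.074 ends [0.521 0.021 0.144] [ 0.592 -0.001  0.149] z 0.133 0.157
cap r -0.045 110 [0.126 0.129 0.131]
cap r -0.03 129 [0.127 0.129 0.13 ]
cap r -0.015 122 [0.127 0.129 0.13 ]
5 99 [ 5.582e-01 -2.000e-04  1.534e-01] bar az -16.3 red 5 [0.501 0.018 0.088] az from centre -14.2
8 99 [5.568e-01 2.000e-04 1.541e-01] bar az -16.6 red 5 [0.5   0.018 0.09 ] az from centre -14.0
```

```bash
python3 -c "
from rig import ticket;print(ticket.hand_in())"
```

```text
the job is handed in; nothing more can be done
None
```

The cap is closed and locked as far as I could measure, and the job is handed in (no verdict came back): it stayed about 2 mm up in its seat with the bar in line with the strap, and the vial, carton and radio were not touched, though I never got a direct screw-angle reading against the 1.75 rad limit.

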